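Tip the sign blank onto the print bed and register it

TASK

The plywood sign blank is leaning against the rest bar of the print bed. Without gripping or lifting it, push its top away from the bar with the fingertips so that it tips over and lies flat on the bed, white face up, then push it by its edges until it sits square and flush against both the low back fence and the side stop. Leave the solvent can, the ink jar and the squeegee where they are.

Things in the scene. Friction and masses are not known exactly. Their poses are not given: they have to be found in the camera images.
- print_bed: Fixed grey board on the table; its top is 18 mm above the table. Origin: on the table, under the board's working area. x points across the board, away from the fence (away from the robot, give or take the yaw), y to the left along the fence, z up. The board runs from x -125 to +145 mm and y -180 to +210 mm.
- fence_face (a point): Point on the back fence: a fixed low aluminium strip along the bed's y at the board's robot side, 370 mm long, 30 mm wide, 20 mm high above the board. The point is the middle of the face that the blank is pushed against (looks to bed +x; at bed x -80, y +15 mm), 10 mm above the board.
- rest_bar (a point): Middle of the rest bar's axis: a fixed round steel bar, diameter 10 mm, 350 mm long along the bed's y, above the fence at bed x -100 mm, its axis 75 mm above the board (top at 80 mm), on two thin posts at its ends. The blank leans on it at the start.
- side_stop: Fixed aluminium block on the board near its left (+y) end, 70 mm (x) by 20 mm (y) by 20 mm high, with a screw head 8 mm high on top. Origin: centre of its underside, on the board; axes parallel to the bed's. The blank is pushed against its face that looks to -y, 10 mm from the origin. Its place along the bed's y differs from run to run.
- sign_blank: Loose plywood sheet 140 (x) by 180 (y) by 12 mm (z), 0.14-0.28 kg. Origin: its centre; z points out of the white face. It stands on a 180 mm edge, leaning 20 degrees back on the bar, white face to bar and robot, x up the sheet, top 132 mm above the board; falls over once 6 degrees past upright. Flat and white face up, its axes are parallel to the bed's, centre 6 mm above the board. Slides under 1-3 N.
- solvent_can: Bystander: metal bottle, diameter 72 mm, 170 mm high, standing on the table beside the bed. Origin: centre of its underside.
- ink_jar: Bystander: black jar, diameter 64 mm, 75 mm high, standing on the table beside the bed. Origin: centre of its underside.
- squeegee: Bystander: wooden handle 50 by 160 by 24 mm with a rubber blade on its -x side, lying on the table to the right of the bed. 80 mm by 160 mm overall (x from -45 to +35 mm). Origin: its middle, on the table.
Not all that is in view belongs to the job. There is more than one size of the sign_blank; the one meant has the size given above.

How it is judged:
By the outcome, as a careful person would: the job done as asked, in the order asked, and still so for the second after the job is handed in, with the robot touching nothing.
It also fails if it takes over 61 s, if anything falls off the work surface, if the arm or the gripper's body presses on something with over 40 N, if the wrist force passes 120 N, or if a joint passes its speed limit or range.

ROBOT

A 6-joint arm with a two-finger parallel gripper is mounted at the origin on the work surface. World frame = base frame: x ahead of the robot, y to its left, z up, the work surface at z = 0. Lengths are in m, angles in rad, forces in N, time in s.
With the tool pointing down it reaches from about 0.325 to 0.775 m from the base axis. Payload 9.3 kg.
Tool frame: the origin (TCP) lies between the finger pads; the fingertips stand 8 mm ahead of it and the grasp point (between the pads) lies 11 mm behind it; z points along the fingers, y is the line along which they close (so a half turn about z gives the same grasp; the last joint's range is limited). The gripper opens to 85 mm and grips with 20 to 120 N. Pads are 22 mm wide; open, the fingers measure 114 mm over their backs; the gripper's body (76 mm by 85 mm) begins 54 mm behind the grasp point. The pads swing forward as they close: fully open they stand 13 mm farther back than shut.
Start: joints at [-1.335, 0.259, 0.021, 1.334, 0, 1.418], TCP at [0.208, -0.509, 0.239] pointing down, gripper open.
Joint ranges: [-3.04, 3.04], [-0.91, 1.82], [-1.04, 1.36], [-1.92, 1.95], [-1.52, 1.45], [-3.14, 3.14]. Speed limits (rad/s): [2.22, 2.22, 2.79, 3.14, 3.14, 3.14].

INTERFACE

Orientations are given as a unit quaternion [x, y, z, w].
In Python, from cell import env gives the robot as it stands.
- The arm moves only by the tool jog_arm, never from a script. Its argument "deltas" is a list of rows, each an object of numbers: "wx", "wy", "wz": the turn, a rotation vector about the tool's x, y, z in rad; "tx", "ty", "tz": the shift along the tool's x, y, z in cm; "claw": the finger opening in cm, from 0 to 8.54. In form: [{"wx": .., "wy": .., "wz": .., "tx": .., "ty": .., "tz": .., "claw": ..}, ...]. A call has 1 to 8 rows; each row shifts and turns the commanded pose from where the row before left it, along the tool's axes as they then stand; what a row does not reach is not made up. A row lasts 1/8 s, in which the tool goes at most 62.5 mm and 10.7 degrees, less where a joint would pass 70% of its speed; a pose out of reach is approached as far as the arm can. A call with a gripper value outside its range is refused whole. The fingers move at their own pace and stop on an object; "squeeze" is the grip in N (left out, the last holds). Time passes only in rows, so rows that do not move let the fingers close. It gives the time, the measured TCP pose, the force, the opening and the grip force at its end, in the units of the state.
- env.get_state(): the state, without advancing time (a new reading comes with each control period).
- env.read_camera(name): name is "scene" or "side" or "wrist"; returns a dict with "img" (400x640x3 uint8, blue, green, red), "mtx" (3x3 intrinsics, pixels), "R" (3x3) and "t" (3): a world point X has camera coordinates R X + t. Camera axes: x right, y down, z forward; pixel columns grow to the right and rows downward; lengths in m; the calibration is good to about 2 mm. The wrist camera is an equidistant fisheye: a pixel r from the principal point sees the ray r / f radians off the axis. A picture is of the moment at which its call begins. There is no depth.
- env.hand_in(): hands the job in; it is judged then, once.
The state is a dict: "time": time; "joint_positions": joint angles; "joint_vel": joint speeds; "joint_efforts": joint torques, N m; "position": TCP position; "eef_rot": TCP orientation; "force": force on the tool from outside, world axes, zero at the start; "wrist_torque": the same for the moment, N m; "grip_width": finger opening in m; "grasp_force": force on a finger pad.
Only numpy, scipy, OpenCV 4.12 (cv2) and the standard library are available. Lean on these libraries where they do the work, as an engineer would, in place of code of your own. Each camera call takes 0.05 s, during which the arm holds its last target. There are 200 camera calls.

## Working session

There is one attempt and no reset: what is moved stays moved. The work goes in short steps, Python scripts to look and compute and a tool call to move; the robot and the scene stay as the last step left them, time stands still between calls to the robot, and variables do not carry over. Pictures are saved under pics/ and viewed, at most 10 in all, crops included, and the job is handed in when it is done.

Besides the shell and the picture viewer there is one more tool, called in YAML: its name, and indented under it one key for each argument. jog_arm: Moves the arm, as the interface text tells. Its arguments: {"type":"object","properties":{"deltas":{"type":"array","items":{"type":"object","properties":{"wx":{"type":"number"},"wy":{"type":"number"},"wz":{"type":"number"},"tx":{"type":"number"},"ty":{"type":"number"},"tz":{"type":"number"},"claw":{"type":"number"}}}},"squeeze":{"type":"number"}},"required":["deltas"]}

```bash
mkdir -p pics; python3 - <<'E'
from cell import env
import cv2,numpy as np
s=env.get_state();print(s['time'],s['position'],s['eef_rot'])
for n in ["scene","side"]:
    c=env.read_camera(n);cv2.imwrite(f"pics/{n}0.png",c["img"]);np.savez(f"{n}0.npz",**{k:c[k] for k in("mtx","R","t")})
    print(n,c["mtx"].tolist(),(-c["R"].T@c["t"]).round(3),c["R"].round(3).tolist())
E
```

```text
0.0 [ 0.20843419 -0.5086675   0.23865488] [ 9.81162507e-01  1.93182982e-01 -3.27449890e-05 -6.84473342e-04]
scene [[443.4960008023088, 0.0, 313.6141219856201], [0.0, 443.4960008023088, 203.6344141126619], [0.0, 0.0, 1.0]] [0.927 0.882 0.912] [[-0.865, 0.502, -0.014], [0.334, 0.555, -0.762], [-0.375, -0.664, -0.647]]
side [[398.9344789875897, 0.0, 317.3454580758663], [0.0, 398.9344789875897, 200.89373899621063], [0.0, 0.0, 1.0]] [-0.144  0.818  0.646] [[-0.8, -0.6, -0.007], [-0.289, 0.396, -0.871], [0.525, -0.696, -0.49]]
```

View pics/scene0.png

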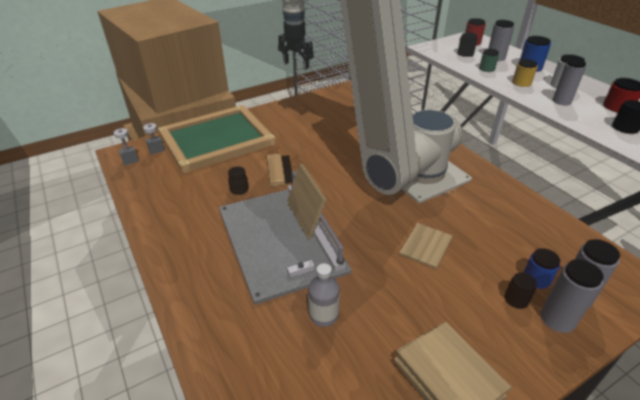

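View pics/side0.png

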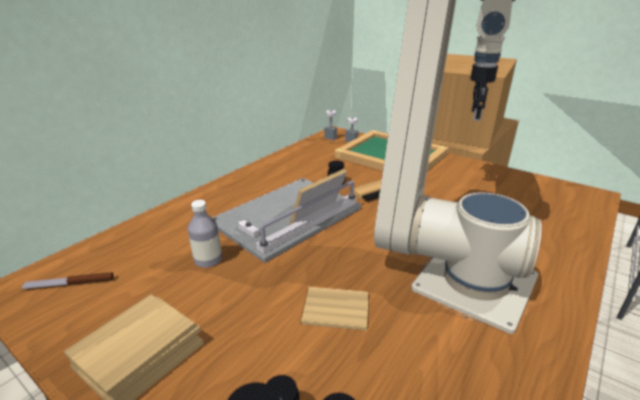

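The leaning sheet is at scene (306,202) and side (321,198). The other sheets are a small one at scene (427,245) and a stack at (450,370), both on the table. Only the sheet leaning on the bar fits the description, and I'll confirm it in a crop that also gives exact pixels.

```bash
python3 - <<'E'
import cv2,numpy as np
a=cv2.imread("pics/scene0.png")[150:330,210:360];b=cv2.imread("pics/side0.png")[150:280,180:390]
a=cv2.resize(a,None,fx=3.3,fy=3.3,interpolation=cv2.INTER_CUBIC)
b=cv2.resize(b,None,fx=3.8,fy=3.8,interpolation=cv2.INTER_CUBIC)
cv2.imwrite("pics/a.png",a);cv2.imwrite("pics/b.png",b);print(a.shape,b.shape)
E
```

```text
(594, 495, 3) (494, 798, 3)
```

View pics/a.png

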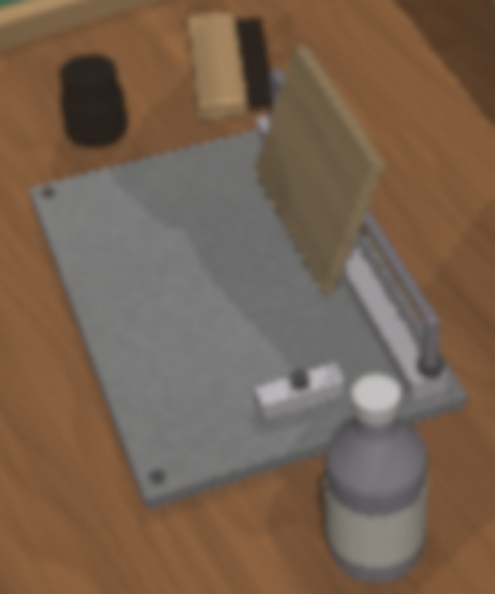

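View pics/b.png

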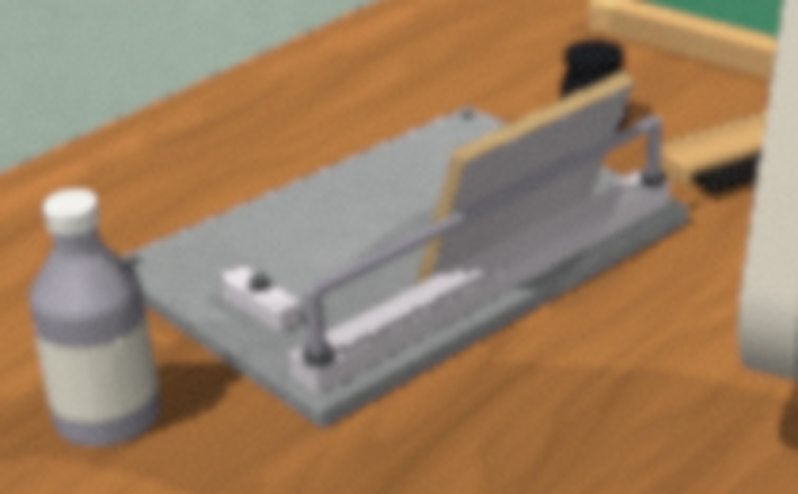

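The crops confirm it: in the side view the white face is toward the bar, and in the scene view the plywood back faces out with its top corners at (301,164) and (326,199). Now I'll fit the bed, stop and blank poses.

```bash
cat > fit.py <<'E'
import numpy as np
from scipy.optimize import least_squares
C={n:np.load(n+"0.npz") for n in("scene","side")}
def proj(n,X):
    c=C[n];p=(c["mtx"]@(c["R"]@X+c["t"]));return p[:2]/p[2]
A=lambda u,v:(210+(u+.5)/3.3-.5,150+(v+.5)/3.3-.5)
B=lambda u,v:(180+(u+.5)/3.8-.5,150+(v+.5)/3.8-.5)
def bed(p,x,y,z):
    c,s=np.cos(p[2]),np.sin(p[2]);return np.array([p[0]+c*x-s*y,p[1]+s*x+c*y,z])
s20,c20=np.sin(np.radians(20)),np.cos(np.radians(20))
# blank: bar point contact; white face plane through bar; top back corner
def blk(p,yl,up,face):  # up along sheet from bottom, face 0 white, .012 back
    # white face line touches bar of r 5mm at (-.1,.075): distance along normal (c20,s20)
    n=np.array([c20,s20]);d=np.array([-s20,c20])
    q=np.array([-.1,.075])+.005*n
    low=-(0.0)  # lowest corner is white-face bottom edge? leaning to -x: white side bottom lower
    t=(0-q[1])/d[1]; b=q+t*d   # white bottom edge at z=0
    r=b+up*d+face*n
    return bed(p,r[0],p[3]+yl,.018+r[1])
M=[("scene",A(33,190),lambda p:bed(p,.145,-.18,.018)),("scene",A(147,497),lambda p:bed(p,.145,.21,.018)),
("scene",A(464,397),lambda p:bed(p,-.125,.21,.018)),("side",B(322,412),lambda p:bed(p,-.125,.21,.018)),
("side",B(130,258),lambda p:bed(p,.145,.21,.018)),("side",B(470,108),lambda p:bed(p,.145,-.18,.018)),
("side",B(688,208),lambda p:bed(p,-.125,-.18,.018)),
("side",B(312,290),lambda p:bed(p,-.1,.19,.093)),("side",B(655,120),lambda p:bed(p,-.1,-.16,.093)),
("scene",A(302,45),lambda p:blk(p,-.09,.14,.012)),("scene",A(382,163),lambda p:blk(p,.09,.14,.006)),
("scene",A(330,293),lambda p:blk(p,.09,0,.012)),("side",B(630,75),lambda p:blk(p,-.09,.14,.012)),
("side",B(455,152),lambda p:blk(p,.09,.14,.012)),
("scene",A(255,388),lambda p:bed(p,p[5]+.035,p[4]-.01,.038)),("scene",A(338,364),lambda p:bed(p,p[5]-.035,p[4]-.01,.038)),
("scene",A(344,378),lambda p:bed(p,p[5]-.035,p[4]+.01,.038)),("scene",A(262,406),lambda p:bed(p,p[5]+.035,p[4]+.01,.038)),
("side",B(222,275),lambda p:bed(p,p[5]+.035,p[4]+.01,.038)),("side",B(292,318),lambda p:bed(p,p[5]-.035,p[4]+.01,.038)),
]
f=lambda p:np.concatenate([proj(n,g(p))-m for n,m,g in M])
r=least_squares(f,[.45,.1,.1,0,.15,0],loss="soft_l1")
p=r.x
if __name__=="__main__":
    print(p.round(4));print(f(p).reshape(-1,2).round(1).tolist())
    print("blank top white mid",blk(p,0,.14,0).round(4),"bottom back",blk(p,0,0,.012).round(4))
    for nm,n,m,z in[("can foot","side",B(102,437),0),("jar foot","scene",A(95,143),0),("squeegee","scene",A(220,115),0)]:
        c=C[n];ray=c["R"].T@np.linalg.inv(c["mtx"])@[*m,1];o=-c["R"].T@c["t"];w=o+ray*((z-o[2])/ray[2]);print(nm,w.round(3))
E
python3 fit.py
```

```text
[ 0.5497  0.0226 -0.1478 -0.0261  0.1646  0.0018]
[[-0.5, -1.3], [-0.9, 0.0], [1.4, -1.1], [-0.2, 0.6], [-6.0, 1.7], [0.4, 0.1], [1.5, 0.2], [0.4, 1.3], [0.9, 1.6], [-1.3, -0.2], [-0.3, -0.0], [-2.0, 0.3], [-0.6, 0.2], [-0.1, 0.4], [-0.2, -0.4], [-0.4, -0.7], [0.6, 0.3], [0.2, -0.4], [0.1, 0.8], [-3.5, -0.8]]
blank top white mid [0.4318 0.0138 0.1496] bottom back [0.4903 0.005  0.0221]
can foot [ 0.577  0.339 -0.   ]
jar foot [ 0.583 -0.227  0.   ]
squeegee [ 0.456 -0.203  0.   ]
```

Fit residuals are about 1 px, apart from one bed corner hidden by the can. The bed is at (0.550, 0.023) with yaw -0.148, the stop's face is at bed y ≈ 0.155, and the blank's centre is at bed y ≈ -0.026. Moving now.

jog_arm:
  deltas:
    - {"tx": 4, "ty": -4.4}
    - {"tx": 4, "ty": -4.4}
    - {"tx": 4, "ty": -4.4}
    - {"tx": 4, "ty": -4.4}
    - {"tx": 4, "ty": -4.4}
    - {"tx": 4, "ty": -4.4}
    - {"tx": 4, "ty": -4.4}
    - {"tx": 4, "ty": -4.4}

```text
$.deltas[0]: bad value
```

jog_arm:
  deltas:
    - {"wz": -0.18}
    - {"wz": -0.18}
    - {"wz": -0.18}
    - {"wz": -0.18}
    - {"wz": -0.18}
    - {"wz": -0.18}
    - {"wz": -0.18}
    - {"wz": -0.18}

```text
$.deltas[0]: bad value
```

jog_arm:
  deltas:
    - {"wz": -0.18}
    - {"wz": -0.18}
    - {"wz": -0.18}
    - {"wz": -0.18}
    - {"wz": -0.18}
    - {"wz": -0.18}
    - {"wz": -0.085}
    - {}

```text
$.deltas[0]: bad value
```

```bash
cat > h.py <<'E'
from cell import env
import numpy as np,cv2,sys
from fit import p,bed
def st(tgt=None,yaw=None):
    s=env.get_state();P=np.array(s["position"]);q=s["eef_rot"];yw=2*np.arctan2(q[1],q[0])
    c,sn=np.cos(p[2]),np.sin(p[2]);d=P[:2]-p[:2]
    print("t",round(s["time"],2),"bed",(c*d[0]+sn*d[1]).round(4),(-sn*d[0]+c*d[1]).round(4),"z",P[2].round(4),"yaw-bed",(yw-p[2]).round(3),"q",np.round(q,3),"F",np.round(s["force"],1),"w",round(s["grip_width"],3))
    if tgt:
        e=bed(p,*tgt)-P;print("tool cm tx,ty,tz",(100*np.array([np.cos(yw)*e[0]+np.sin(yw)*e[1],np.sin(yw)*e[0]-np.cos(yw)*e[1],-e[2]])).round(2))
if __name__=="__main__":
    a=[float(x) for x in sys.argv[1:]];st(a if a else None)
E
python3 h.py -.145 -.026 .25
```

```text
t 0.1 bed -0.2592 -0.5758 z 0.2387 yaw-bed 0.537 q [ 0.981  0.193  0.    -0.001] F [ 0.4 -0.3  0.6] w 0.085
tool cm tx,ty,tz [ 37.92 -41.41  -1.13]
```

jog_arm:
  deltas:
    - {"wx": 0, "wy": 0, "wz": 0, "tx": 4, "ty": -4.4, "tz": 0, "claw": 8.5}
    - {"wx": 0, "wy": 0, "wz": 0, "tx": 4, "ty": -4.4, "tz": 0, "claw": 8.5}
    - {"wx": 0, "wy": 0, "wz": 0, "tx": 4, "ty": -4.4, "tz": 0, "claw": 8.5}
    - {"wx": 0, "wy": 0, "wz": 0, "tx": 4, "ty": -4.4, "tz": 0, "claw": 8.5}
    - {"wx": 0, "wy": 0, "wz": 0, "tx": 4, "ty": -4.4, "tz": 0, "claw": 8.5}
    - {"wx": 0, "wy": 0, "wz": 0, "tx": 4, "ty": -4.4, "tz": 0, "claw": 8.5}
    - {"wx": 0, "wy": 0, "wz": 0, "tx": 4, "ty": -4.4, "tz": 0, "claw": 8.5}
    - {"wx": 0, "wy": 0, "wz": 0, "tx": 4, "ty": -4.4, "tz": 0, "claw": 8.5}

```text
time: 1.1
position: [0.3713, -0.06, 0.2393]
eef_rot: [0.981, 0.193, 0.0, 0.0]
force: [1.0, -1.8, 0.3]
grip_width: 0.0849
grasp_force: 0.0
```

jog_arm:
  deltas:
    - {"wx": 0, "wy": 0, "wz": -0.18, "tx": 0, "ty": 0, "tz": 0, "claw": 8.5}
    - {"wx": 0, "wy": 0, "wz": -0.18, "tx": 0, "ty": 0, "tz": 0, "claw": 8.5}
    - {"wx": 0, "wy": 0, "wz": -0.18, "tx": 0, "ty": 0, "tz": 0, "claw": 8.5}
    - {"wx": 0, "wy": 0, "wz": -0.18, "tx": 0, "ty": 0, "tz": 0, "claw": 8.5}
    - {"wx": 0, "wy": 0, "wz": -0.18, "tx": 0, "ty": 0, "tz": 0, "claw": 8.5}
    - {"wx": 0, "wy": 0, "wz": -0.18, "tx": 0, "ty": 0, "tz": 0, "claw": 8.5}
    - {"wx": 0, "wy": 0, "wz": -0.18, "tx": 0, "ty": 0, "tz": 0, "claw": 8.5}
    - {"wx": 0, "wy": 0, "wz": -0.18, "tx": 0, "ty": 0, "tz": 0, "claw": 8.5}

```text
time: 2.1
position: [0.371, -0.0618, 0.239]
eef_rot: [0.608, 0.794, -0.0, -0.0]
force: [0.2, 0.8, -0.1]
grip_width: 0.0849
grasp_force: 0.0
```

jog_arm:
  deltas:
    - {"wx": 0, "wy": 0, "wz": -0.18, "tx": 0, "ty": 0, "tz": 0, "claw": 8.5}
    - {"wx": 0, "wy": 0, "wz": -0.18, "tx": 0, "ty": 0, "tz": 0, "claw": 8.5}
    - {"wx": 0, "wy": 0, "wz": -0.18, "tx": 0, "ty": 0, "tz": 0, "claw": 8.5}
    - {"wx": 0, "wy": 0, "wz": -0.18, "tx": 0, "ty": 0, "tz": 0, "claw": 8.5}
    - {"wx": 0, "wy": 0, "wz": -0.18, "tx": 0, "ty": 0, "tz": 0, "claw": 8.5}
    - {"wx": 0, "wy": 0, "wz": -0.18, "tx": 0, "ty": 0, "tz": 0, "claw": 8.5}
    - {"wx": 0, "wy": 0, "wz": -0.085, "tx": 0, "ty": 0, "tz": 0, "claw": 8.5}
    - {"wx": 0, "wy": 0, "wz": 0, "tx": 0, "ty": 0, "tz": 0, "claw": 8.5}

```text
time: 3.1
position: [0.371, -0.0619, 0.2391]
eef_rot: [0.074, 0.997, 0.0, -0.0]
force: [-0.7, -0.3, -0.6]
grip_width: 0.0852
grasp_force: 0.0
```

```bash
python3 h.py -.145 -.026 .23
```

```text
t 3.1 bed -0.1643 -0.1099 z 0.2391 yaw-bed 3.141 q [ 0.074  0.997  0.    -0.   ] F [-0.7 -0.3 -0.6] w 0.085
tool cm tx,ty,tz [-1.92  8.39  0.91]
```

jog_arm:
  deltas:
    - {"wx": 0, "wy": 0, "wz": 0, "tx": 0, "ty": 4.2, "tz": 0, "claw": 8.5}
    - {"wx": 0, "wy": 0, "wz": 0, "tx": 0, "ty": 4.2, "tz": 0, "claw": 8.5}
    - {"wx": 0, "wy": 0, "wz": 0, "tx": -0.8, "ty": 0, "tz": 3.7, "claw": 8.5}
    - {"wx": 0, "wy": 0, "wz": 0, "tx": 0, "ty": 0, "tz": 3.7, "claw": 8.5}
    - {"wx": 0, "wy": 0, "wz": 0, "tx": 0, "ty": 0, "tz": 3.5, "claw": 8.5}
    - {"wx": 0, "wy": 0, "wz": 0, "tx": 0, "ty": 0, "tz": 0, "claw": 8.5}

```text
time: 3.85
position: [0.3899, 0.0203, 0.1287]
eef_rot: [0.075, 0.997, 0.0, -0.002]
force: [0.5, -0.5, 0.8]
grip_width: 0.0848
grasp_force: 0.0
```

```bash
python3 h.py -.145 -.026 .13; python3 - <<'E'
from cell import env
import cv2
a=env.read_camera("side")["img"][110:260,200:400]
cv2.imwrite("pics/d1.png",cv2.resize(a,None,fx=4,fy=4,interpolation=cv2.INTER_CUBIC))
E
```

```text
t 3.85 bed -0.1577 -0.0258 z 0.1287 yaw-bed 3.14 q [ 0.075  0.997  0.    -0.002] F [ 0.5 -0.5  0.8] w 0.085
tool cm tx,ty,tz [-1.27 -0.01 -0.13]
```

View pics/d1.png

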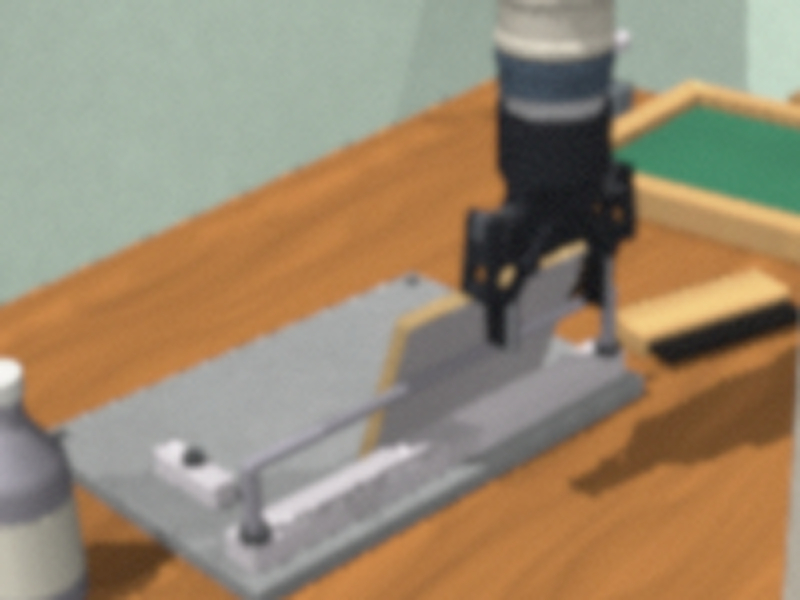

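The view shows both fingers behind the sheet, inside its width. The left tip is at crop (497,345), above the bar. Now I'll push the top over.

jog_arm:
  deltas:
    - {"wx": 0, "wy": 0, "wz": 0, "tx": -1.2, "ty": 0, "tz": 0, "claw": 8.5}
    - {"wx": 0, "wy": 0, "wz": 0, "tx": -1, "ty": 0, "tz": 0, "claw": 8.5}
    - {"wx": 0, "wy": 0, "wz": 0, "tx": -0.9, "ty": 0, "tz": 0, "claw": 8.5}
    - {"wx": 0, "wy": 0, "wz": 0, "tx": -0.9, "ty": 0, "tz": 0, "claw": 8.5}
    - {"wx": 0, "wy": 0, "wz": 0, "tx": -0.9, "ty": 0, "tz": 0, "claw": 8.5}
    - {"wx": 0, "wy": 0, "wz": 0, "tx": -0.9, "ty": 0, "tz": 0, "claw": 8.5}
    - {"wx": 0, "wy": 0, "wz": 0, "tx": -0.9, "ty": 0, "tz": 0, "claw": 8.5}
    - {"wx": 0, "wy": 0, "wz": 0, "tx": -0.9, "ty": 0, "tz": 0, "claw": 8.5}

```text
time: 4.9
position: [0.4672, 0.0087, 0.1302]
eef_rot: [0.074, 0.997, -0.0, -0.0]
force: [0.2, 0.0, -0.5]
grip_width: 0.0851
grasp_force: 0.0
```

jog_arm:
  deltas:
    - {"wx": 0, "wy": 0, "wz": 0, "tx": -0.7, "ty": 0, "tz": 0, "claw": 8.5}
    - {"wx": 0, "wy": 0, "wz": 0, "tx": -0.7, "ty": 0, "tz": 0, "claw": 8.5}
    - {"wx": 0, "wy": 0, "wz": 0, "tx": -0.7, "ty": 0, "tz": 0, "claw": 8.5}
    - {"wx": 0, "wy": 0, "wz": 0, "tx": -0.7, "ty": 0, "tz": 0, "claw": 8.5}
    - {"wx": 0, "wy": 0, "wz": 0, "tx": -0.5, "ty": 0, "tz": 0, "claw": 8.5}
    - {"wx": 0, "wy": 0, "wz": 0, "tx": 0, "ty": 0, "tz": 0, "claw": 8.5}

```text
time: 5.65
position: [0.4995, 0.0039, 0.1302]
eef_rot: [0.074, 0.997, 0.0, -0.0]
force: [0.3, -0.4, 0.0]
grip_width: 0.085
grasp_force: 0.0
```

```bash
python3 h.py .09 .03 .2; python3 - <<'E'
from fit import *
for z in (.11,.115,.12,.125,.13,.135): print(z,proj("side",bed(p,-.158,.02,z)).round(1))
from cell import env
import cv2
a=env.read_camera("scene")["img"][130:330,200:380]
cv2.imwrite("pics/d2.png",cv2.resize(a,None,fx=3,fy=3,interpolation=cv2.INTER_CUBIC))
E
```

```text
t 5.65 bed -0.0468 -0.0259 z 0.1302 yaw-bed 3.142 q [ 0.074  0.997  0.    -0.   ] F [ 0.3 -0.4  0. ] w 0.085
tool cm tx,ty,tz [-13.68   5.59  -6.98]
0.11 [325.4 205.6]
0.115 [325.4 204. ]
0.12 [325.4 202.4]
0.125 [325.5 200.7]
0.13 [325.5 199.1]
0.135 [325.5 197.4]
```

View pics/d2.png

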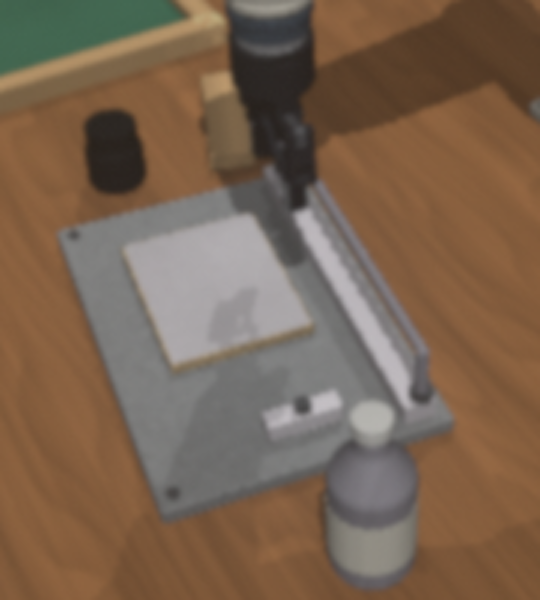

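The blank lies flat, white face up, with corners at crop (124,247), (250,213), (312,325) and (175,363). The open fingertips stand about 5 mm behind the TCP. Next I'll compute the blank's pose.

```bash
cat > loc.py <<'E'
from fit import *
def loc(pts,f=3,o=(200,130),n="scene",z=.030):
    c=C[n];out=[]
    for u,v in pts:
        m=[o[0]+(u+.5)/f-.5,o[1]+(v+.5)/f-.5,1]
        r=c["R"].T@np.linalg.inv(c["mtx"])@m;q=-c["R"].T@c["t"];w=q+r*((z-q[2])/r[2]);d=w[:2]-p[:2]
        out.append([np.cos(p[2])*d[0]+np.sin(p[2])*d[1],-np.sin(p[2])*d[0]+np.cos(p[2])*d[1]])
    out=np.array(out);e=lambda a,b:out[b]-out[a]
    print(out.round(4).tolist(),"centre",out.mean(0).round(4))
    a=[np.arctan2(-e(0,3)[0],e(0,3)[1]),np.arctan2(-e(1,2)[0],e(1,2)[1]),np.arctan2(e(1,0)[1],e(1,0)[0]),np.arctan2(e(2,3)[1],e(2,3)[0])]
    print("sides",[np.linalg.norm(e(*k)).round(3) for k in((0,3),(1,2),(1,0),(2,3))],"yaw deg",np.degrees(a).round(1))
E
python3 -c "
from loc import *
loc([(124,247),(250,213),(312,325),(175,363)])"
```

```text
[[0.0913, -0.1119], [-0.0429, -0.1137], [-0.0443, 0.0642], [0.0887, 0.0624]] centre [ 0.0232 -0.0247]
sides [np.float64(0.174), np.float64(0.178), np.float64(0.134), np.float64(0.133)] yaw deg [ 0.8  0.4  0.7 -0.8]
```

jog_arm:
  deltas:
    - {"wx": 0, "wy": 0, "wz": 0, "tx": -2.3, "ty": -4, "tz": 0, "claw": 8.5}
    - {"wx": 0, "wy": 0, "wz": 0, "tx": -2.3, "ty": -4, "tz": 0, "claw": 8.5}
    - {"wx": 0, "wy": 0, "wz": 0, "tx": -2.3, "ty": -4, "tz": 0, "claw": 8.5}
    - {"wx": 0, "wy": 0, "wz": 0.18, "tx": 0, "ty": 0, "tz": 0, "claw": 8.5}
    - {"wx": 0, "wy": 0, "wz": 0.18, "tx": 0, "ty": 0, "tz": 0, "claw": 8.5}
    - {"wx": 0, "wy": 0, "wz": 0.18, "tx": 0, "ty": 0, "tz": 0, "claw": 8.5}
    - {"wx": 0, "wy": 0, "wz": 0.18, "tx": 0, "ty": 0, "tz": 0, "claw": 8.5}
    - {"wx": 0, "wy": 0, "wz": 0.18, "tx": 0, "ty": 0, "tz": 0, "claw": 8.5}

```text
time: 6.7
position: [0.5496, -0.1248, 0.1303]
eef_rot: [0.503, 0.864, -0.0, -0.0]
force: [0.1, -0.1, -0.6]
grip_width: 0.0852
grasp_force: 0.0
```

jog_arm:
  deltas:
    - {"wx": 0, "wy": 0, "wz": 0.18, "tx": 0, "ty": 0, "tz": 0, "claw": 8.5}
    - {"wx": 0, "wy": 0, "wz": 0.18, "tx": 0, "ty": 0, "tz": 0, "claw": 8.5}
    - {"wx": 0, "wy": 0, "wz": 0.18, "tx": 0, "ty": 0, "tz": 0, "claw": 8.5}
    - {"wx": 0, "wy": 0, "wz": 0.13, "tx": 0, "ty": 0, "tz": 0, "claw": 8.5}
    - {"wx": 0, "wy": 0, "wz": 0, "tx": 0, "ty": 0, "tz": 0, "claw": 8.5}

```text
time: 7.32
position: [0.5496, -0.1248, 0.1303]
eef_rot: [0.757, 0.654, -0.0, -0.0]
force: [0.2, -0.2, 0.6]
grip_width: 0.0848
grasp_force: 0.0
```

```bash
python3 h.py .022 -.148 .03
```

```text
t 7.33 bed 0.0217 -0.1459 z 0.1303 yaw-bed 1.572 q [ 0.757  0.654 -0.    -0.   ] F [ 0.2 -0.2  0.6] w 0.085
tool cm tx,ty,tz [-0.21  0.03 10.03]
```

jog_arm:
  deltas:
    - {"wx": 0, "wy": 0, "wz": 0, "tx": -0.3, "ty": 0, "tz": 4, "claw": 8.5}
    - {"wx": 0, "wy": 0, "wz": 0, "tx": 0, "ty": 0, "tz": 4, "claw": 8.5}
    - {"wx": 0, "wy": 0, "wz": 0, "tx": 0, "ty": 0, "tz": 2, "claw": 8.5}
    - {"wx": 0, "wy": 0, "wz": 0, "tx": 0, "ty": 0, "tz": 0.4, "claw": 8.5}
    - {"wx": 0, "wy": 0, "wz": 0, "tx": 0, "ty": 0, "tz": 0.3, "claw": 8.5}
    - {"wx": 0, "wy": 0, "wz": 0, "tx": 0, "ty": 0, "tz": 0, "claw": 8.5}

```text
time: 8.07
position: [0.5498, -0.1281, 0.0241]
eef_rot: [0.757, 0.654, 0.0, 0.001]
force: [0.3, -1.0, 0.0]
grip_width: 0.0851
grasp_force: 0.0
```

jog_arm:
  deltas:
    - {"wx": 0, "wy": 0, "wz": 0, "tx": 0, "ty": 0, "tz": 0.3, "claw": 8.5}
    - {"wx": 0, "wy": 0, "wz": 0, "tx": 0, "ty": 0, "tz": 0.2, "claw": 8.5}
    - {"wx": 0, "wy": 0, "wz": 0, "tx": 0, "ty": 0, "tz": 0, "claw": 8.5}

```text
time: 8.45
position: [0.5494, -0.1279, 0.0183]
eef_rot: [0.757, 0.653, -0.0, -0.0]
force: [0.3, 0.1, -0.2]
grip_width: 0.0851
grasp_force: 0.0
```

jog_arm:
  deltas:
    - {"wx": 0, "wy": 0, "wz": 0, "tx": 1, "ty": 0, "tz": 0.1, "claw": 8.5}
    - {"wx": 0, "wy": 0, "wz": 0, "tx": 1, "ty": 0, "tz": 0, "claw": 8.5}
    - {"wx": 0, "wy": 0, "wz": 0, "tx": 1, "ty": 0, "tz": 0, "claw": 8.5}
    - {"wx": 0, "wy": 0, "wz": 0, "tx": 1, "ty": 0, "tz": 0, "claw": 8.5}
    - {"wx": 0, "wy": 0, "wz": 0, "tx": 1, "ty": 0, "tz": 0, "claw": 8.5}
    - {"wx": 0, "wy": 0, "wz": 0, "tx": 1, "ty": 0, "tz": 0, "claw": 8.5}
    - {"wx": 0, "wy": 0, "wz": 0, "tx": 1, "ty": 0, "tz": 0, "claw": 8.5}
    - {"wx": 0, "wy": 0, "wz": 0, "tx": 1, "ty": 0, "tz": 0, "claw": 8.5}

```text
time: 9.45
position: [0.5612, -0.0481, 0.0173]
eef_rot: [0.757, 0.653, 0.0, 0.0]
force: [0.3, -1.0, -0.8]
grip_width: 0.0847
grasp_force: 0.3
```

jog_arm:
  deltas:
    - {"wx": 0, "wy": 0, "wz": 0, "tx": 0.8, "ty": 0, "tz": 0, "claw": 8.5}
    - {"wx": 0, "wy": 0, "wz": 0, "tx": 0.6, "ty": 0, "tz": 0, "claw": 8.5}
    - {"wx": 0, "wy": 0, "wz": 0, "tx": 0.5, "ty": 0, "tz": 0, "claw": 8.5}
    - {"wx": 0, "wy": 0, "wz": 0, "tx": 0.4, "ty": 0, "tz": 0, "claw": 8.5}
    - {"wx": 0, "wy": 0, "wz": 0, "tx": 0, "ty": 0, "tz": 0, "claw": 8.5}

```text
time: 10.07
position: [0.5645, -0.0257, 0.0173]
eef_rot: [0.757, 0.653, 0.0, -0.0]
force: [0.3, -0.2, -0.4]
grip_width: 0.0851
grasp_force: 0.0
```

```bash
python3 h.py .022 -.0364 .018
```

```text
t 10.07 bed 0.0218 -0.0457 z 0.0173 yaw-bed 1.572 q [ 0.757  0.653  0.    -0.   ] F [ 0.3 -0.2 -0.4] w 0.085
tool cm tx,ty,tz [ 0.93  0.02 -0.07]
```

jog_arm:
  deltas:
    - {"wx": 0, "wy": 0, "wz": 0, "tx": 0.2, "ty": 0, "tz": 0, "claw": 8.5}
    - {"wx": 0, "wy": 0, "wz": 0, "tx": 0.2, "ty": 0, "tz": 0, "claw": 8.5}
    - {"wx": 0, "wy": 0, "wz": 0, "tx": 0.2, "ty": 0, "tz": 0, "claw": 8.5}

```text
time: 10.45
position: [0.5654, -0.02, 0.0173]
eef_rot: [0.757, 0.653, -0.0, 0.0]
force: [-0.5, -0.1, 0.2]
grip_width: 0.0855
grasp_force: 0.4
```

jog_arm:
  deltas:
    - {"wx": 0, "wy": 0, "wz": 0, "tx": 0.1, "ty": 0, "tz": 0, "claw": 8.5}
    - {"wx": 0, "wy": 0, "wz": 0, "tx": 0.1, "ty": 0, "tz": 0, "claw": 8.5}

```text
time: 10.7
position: [0.5657, -0.018, 0.0173]
eef_rot: [0.757, 0.653, -0.0, 0.0]
force: [0.3, -1.3, 0.2]
grip_width: 0.0849
grasp_force: 0.4
```

```bash
python3 h.py .022 -.0364 .018; python3 - <<'E'
from cell import env
import cv2
a=env.read_camera("scene")["img"][130:330,200:380]
cv2.imwrite("pics/d3.png",cv2.resize(a,None,fx=3,fy=3,interpolation=cv2.INTER_CUBIC))
E
```

```text
t 10.7 bed 0.0218 -0.0379 z 0.0173 yaw-bed 1.572 q [ 0.757  0.653 -0.     0.   ] F [ 0.3 -1.3  0.2] w 0.085
tool cm tx,ty,tz [ 0.15  0.02 -0.07]
```

View pics/d3.png

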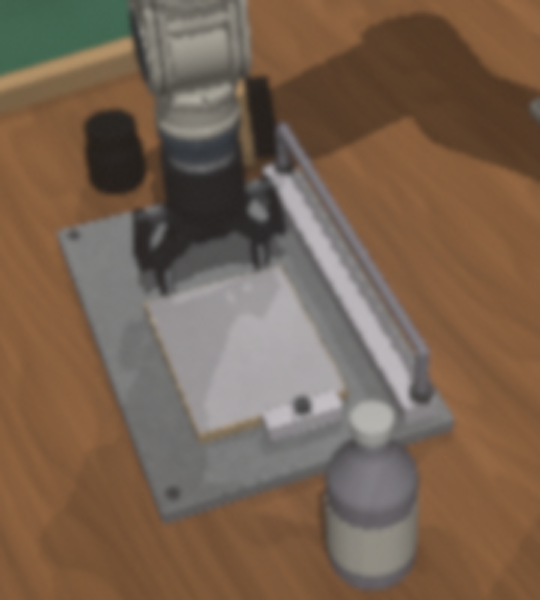

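The blank's near edge is now at or within about 3 mm of the stop, at crop (265,415). I'll creep until the force rises.

jog_arm:
  deltas:
    - {"wx": 0, "wy": 0, "wz": 0, "tx": 0.1, "ty": 0, "tz": 0, "claw": 8.5}
    - {"wx": 0, "wy": 0, "wz": 0, "tx": 0.1, "ty": 0, "tz": 0, "claw": 8.5}

```text
time: 11.0
position: [0.566, -0.0165, 0.0173]
eef_rot: [0.757, 0.653, -0.0, 0.0]
force: [-0.6, -5.5, -0.0]
grip_width: 0.0849
grasp_force: 3.2
```

jog_arm:
  deltas:
    - {"wx": 0, "wy": 0, "wz": 0, "tx": 0.1, "ty": 0, "tz": 0, "claw": 8.5}

```text
time: 11.12
position: [0.5662, -0.0164, 0.0174]
eef_rot: [0.757, 0.653, -0.001, 0.001]
force: [-0.7, -11.5, -0.7]
grip_width: 0.0851
grasp_force: 5.8
```

jog_arm:
  deltas:
    - {"wx": 0, "wy": 0, "wz": 0, "tx": 0.1, "ty": 0, "tz": 0, "claw": 8.5}

```text
time: 11.25
position: [0.5664, -0.0164, 0.0174]
eef_rot: [0.757, 0.653, -0.002, 0.002]
force: [-1.2, -16.4, -0.1]
grip_width: 0.0849
grasp_force: 8.3
```

jog_arm:
  deltas:
    - {"wx": 0, "wy": 0, "wz": 0, "tx": 0.1, "ty": 0, "tz": 0, "claw": 8.5}

```text
time: 11.38
position: [0.5665, -0.0163, 0.0174]
eef_rot: [0.758, 0.653, -0.002, 0.002]
force: [-2.3, -22.1, 0.6]
grip_width: 0.085
grasp_force: 10.8
```

jog_arm:
  deltas:
    - {"wx": 0, "wy": 0, "wz": 0, "tx": -1.5, "ty": 0, "tz": 0, "claw": 8.5}
    - {"wx": 0, "wy": 0, "wz": 0, "tx": -2, "ty": 0, "tz": 0, "claw": 8.5}
    - {"wx": 0, "wy": 0, "wz": 0, "tx": 0, "ty": 0, "tz": -4, "claw": 8.5}
    - {"wx": 0, "wy": 0, "wz": 0, "tx": 0, "ty": 0, "tz": -4, "claw": 8.5}
    - {"wx": 0, "wy": 0, "wz": -0.18, "tx": 0, "ty": 0, "tz": 0, "claw": 8.5}
    - {"wx": 0, "wy": 0, "wz": -0.18, "tx": 0, "ty": 0, "tz": 0, "claw": 8.5}
    - {"wx": 0, "wy": 0, "wz": -0.18, "tx": 0, "ty": 0, "tz": 0, "claw": 8.5}
    - {"wx": 0, "wy": 0, "wz": -0.18, "tx": 0, "ty": 0, "tz": 0, "claw": 8.5}

```text
time: 12.38
position: [0.5611, -0.0485, 0.0973]
eef_rot: [0.476, 0.879, 0.0, -0.0]
force: [0.4, 1.0, 0.1]
grip_width: 0.0848
grasp_force: 0.0
```

jog_arm:
  deltas:
    - {"wx": 0, "wy": 0, "wz": -0.18, "tx": 0, "ty": 0, "tz": 0, "claw": 8.5}
    - {"wx": 0, "wy": 0, "wz": -0.18, "tx": 0, "ty": 0, "tz": 0, "claw": 8.5}
    - {"wx": 0, "wy": 0, "wz": -0.18, "tx": 0, "ty": 0, "tz": 0, "claw": 8.5}
    - {"wx": 0, "wy": 0, "wz": -0.18, "tx": 0, "ty": 0, "tz": 0, "claw": 8.5}
    - {"wx": 0, "wy": 0, "wz": -0.13, "tx": 0, "ty": 0, "tz": 0, "claw": 8.5}
    - {"wx": 0, "wy": 0, "wz": 0, "tx": 0, "ty": 0, "tz": 0, "claw": 8.5}

```text
time: 13.12
position: [0.5611, -0.0484, 0.0973]
eef_rot: [0.075, 0.997, 0.0, -0.0]
force: [-0.3, 0.1, -0.7]
grip_width: 0.0849
grasp_force: 0.0
```

```bash
python3 h.py .128 .065 .0175
```

```text
t 13.12 bed 0.0218 -0.0685 z 0.0973 yaw-bed 3.14 q [ 0.075  0.997  0.    -0.   ] F [-0.3  0.1 -0.7] w 0.085
tool cm tx,ty,tz [-10.6   13.37   7.98]
```

jog_arm:
  deltas:
    - {"wx": 0, "wy": 0, "wz": 0, "tx": -3.6, "ty": 4.5, "tz": 0, "claw": 8.5}
    - {"wx": 0, "wy": 0, "wz": 0, "tx": -3.5, "ty": 4.4, "tz": 0, "claw": 8.5}
    - {"wx": 0, "wy": 0, "wz": 0, "tx": -3.5, "ty": 4.5, "tz": 0, "claw": 8.5}
    - {"wx": 0, "wy": 0, "wz": 0, "tx": 0, "ty": 0, "tz": 0, "claw": 8.5}
    - {"wx": 0, "wy": 0, "wz": 0, "tx": 0, "ty": 0, "tz": 4, "claw": 8.5}
    - {"wx": 0, "wy": 0, "wz": 0, "tx": 0, "ty": 0, "tz": 3, "claw": 8.5}
    - {"wx": 0, "wy": 0, "wz": 0, "tx": 0, "ty": 0, "tz": 0.5, "claw": 8.5}
    - {"wx": 0, "wy": 0, "wz": 0, "tx": 0, "ty": 0, "tz": 0.4, "claw": 8.5}

```text
time: 14.12
position: [0.6862, 0.0686, 0.0191]
eef_rot: [0.075, 0.997, 0.0, 0.0]
force: [0.3, 0.1, 0.2]
grip_width: 0.0849
grasp_force: 0.0
```

```bash
python3 h.py .071 .065 .0175
```

```text
t 14.12 bed 0.1282 0.0655 z 0.0191 yaw-bed 3.14 q [0.075 0.997 0.    0.   ] F [0.3 0.1 0.2] w 0.085
tool cm tx,ty,tz [ 5.72 -0.06  0.16]
```

jog_arm:
  deltas:
    - {"wx": 0, "wy": 0, "wz": 0, "tx": 0.8, "ty": 0, "tz": 0, "claw": 8.5}
    - {"wx": 0, "wy": 0, "wz": 0, "tx": 0.8, "ty": 0, "tz": 0, "claw": 8.5}
    - {"wx": 0, "wy": 0, "wz": 0, "tx": 0.8, "ty": 0, "tz": 0, "claw": 8.5}
    - {"wx": 0, "wy": 0, "wz": 0, "tx": 0.7, "ty": 0, "tz": 0, "claw": 8.5}
    - {"wx": 0, "wy": 0, "wz": 0, "tx": 0.6, "ty": 0, "tz": 0, "claw": 8.5}
    - {"wx": 0, "wy": 0, "wz": 0, "tx": 0.5, "ty": 0, "tz": 0, "claw": 8.5}
    - {"wx": 0, "wy": 0, "wz": 0, "tx": 0.4, "ty": 0, "tz": 0, "claw": 8.5}
    - {"wx": 0, "wy": 0, "wz": 0, "tx": 0.2, "ty": 0, "tz": 0, "claw": 8.5}

```text
time: 15.12
position: [0.6381, 0.0764, 0.0182]
eef_rot: [0.074, 0.997, 0.0, -0.0]
force: [0.5, 0.6, 1.3]
grip_width: 0.0852
grasp_force: 0.8
```

jog_arm:
  deltas:
    - {"wx": 0, "wy": 0, "wz": 0, "tx": 0.2, "ty": 0, "tz": 0, "claw": 8.5}
    - {"wx": 0, "wy": 0, "wz": 0, "tx": 0.2, "ty": 0, "tz": 0, "claw": 8.5}

```text
time: 15.38
position: [0.6343, 0.0769, 0.0182]
eef_rot: [0.074, 0.997, 0.0, -0.0]
force: [0.6, -1.1, 0.7]
grip_width: 0.0852
grasp_force: 0.8
```

jog_arm:
  deltas:
    - {"wx": 0, "wy": 0, "wz": 0, "tx": 0.2, "ty": 0, "tz": 0, "claw": 8.5}
    - {"wx": 0, "wy": 0, "wz": 0, "tx": 0.1, "ty": 0, "tz": 0, "claw": 8.5}

```text
time: 15.62
position: [0.6329, 0.0774, 0.0187]
eef_rot: [0.074, 0.997, 0.0, 0.002]
force: [8.5, -0.2, -0.3]
grip_width: 0.0847
grasp_force: 4.4
```

jog_arm:
  deltas:
    - {"wx": 0, "wy": 0, "wz": 0, "tx": 0.1, "ty": 0, "tz": 0, "claw": 8.5}
    - {"wx": 0, "wy": 0, "wz": 0, "tx": 0.1, "ty": 0, "tz": 0, "claw": 8.5}

```text
time: 15.88
position: [0.6327, 0.0775, 0.0193]
eef_rot: [0.074, 0.997, 0.0, 0.003]
force: [15.2, -0.4, -1.7]
grip_width: 0.0849
grasp_force: 7.4
```

Firm contact with the fence. I'll retreat, lift clear and look.

jog_arm:
  deltas:
    - {"wx": 0, "wy": 0, "wz": 0, "tx": -1.5, "ty": 0, "tz": 0, "claw": 8.5}
    - {"wx": 0, "wy": 0, "wz": 0, "tx": -2.5, "ty": 0, "tz": 0, "claw": 8.5}
    - {"wx": 0, "wy": 0, "wz": 0, "tx": 0, "ty": 0, "tz": -5, "claw": 8.5}
    - {"wx": 0, "wy": 0, "wz": 0, "tx": 0, "ty": 0, "tz": -5, "claw": 8.5}
    - {"wx": 0, "wy": 0, "wz": 0, "tx": 0, "ty": -6, "tz": -1, "claw": 8.5}
    - {"wx": 0, "wy": 0, "wz": 0, "tx": 0, "ty": -6, "tz": 0, "claw": 8.5}
    - {"wx": 0, "wy": 0, "wz": 0, "tx": 0, "ty": -6, "tz": 0, "claw": 8.5}
    - {"wx": 0, "wy": 0, "wz": 0, "tx": 2, "ty": -4, "tz": 0, "claw": 8.5}

```text
time: 16.88
position: [0.6162, -0.1455, 0.1275]
eef_rot: [0.075, 0.997, 0.0, -0.0]
force: [-0.4, 0.5, 0.1]
grip_width: 0.0853
grasp_force: 0.0
```

```bash
python3 h.py .022 -.148 .0175; python3 - <<'E'
from cell import env
import cv2,numpy as np
a=env.read_camera("scene")["img"][180:290,220:360];b=env.read_camera("side")["img"][170:270,205:375]
r=lambda i,f:cv2.resize(i,None,fx=f,fy=f,interpolation=cv2.INTER_CUBIC)
A,B=r(a,3),r(b,2.5)
o=np.zeros((600,800,3),np.uint8);A=r(a,3.2);B=r(b,2.3);o[:A.shape[0],:A.shape[1]]=A;o[360:360+B.shape[0],:B.shape[1]]=B
cv2.imwrite("pics/d4.png",o);print(A.shape,B.shape)
E
```

```text
t 16.88 bed 0.0905 -0.1565 z 0.1275 yaw-bed 3.14 q [ 0.075  0.997  0.    -0.   ] F [-0.4  0.5  0.1] w 0.085
tool cm tx,ty,tz [ 6.85  0.84 11.  ]
(352, 448, 3) (230, 391, 3)
```

View pics/d4.png

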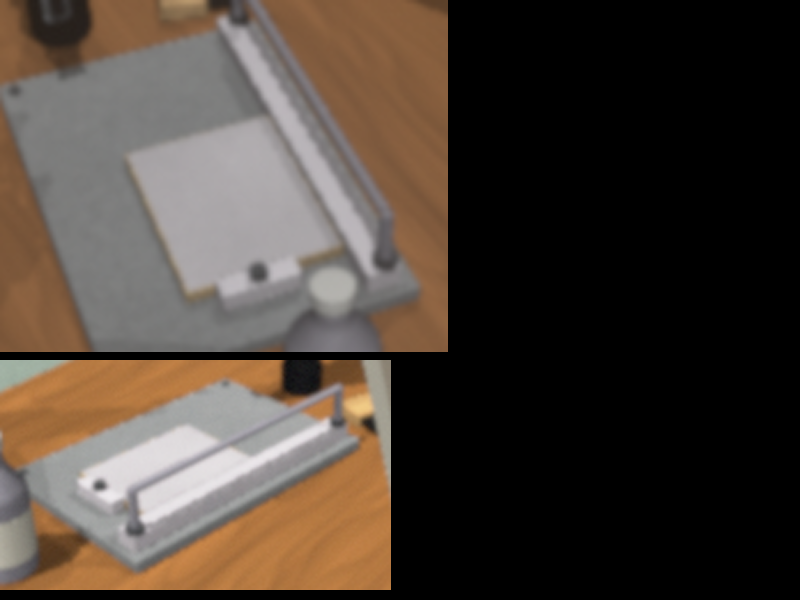

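The blank sits parallel to the fence and touches both stops to within a pixel or two. To remove any gap that opened while it slid along the fence, I'll re-seat it with a gentle +y push and then a final -x press.

jog_arm:
  deltas:
    - {"wx": 0, "wy": 0, "wz": 0, "tx": 4.8, "ty": 0, "tz": 0, "claw": 8.5}
    - {"wx": 0, "wy": 0, "wz": 0, "tx": 4.7, "ty": 0, "tz": 0, "claw": 8.5}
    - {"wx": 0, "wy": 0, "wz": 0.18, "tx": 0, "ty": 4, "tz": 0, "claw": 8.5}
    - {"wx": 0, "wy": 0, "wz": 0.18, "tx": 0, "ty": 0, "tz": 0, "claw": 8.5}
    - {"wx": 0, "wy": 0, "wz": 0.18, "tx": 0, "ty": 0, "tz": 0, "claw": 8.5}
    - {"wx": 0, "wy": 0, "wz": 0.18, "tx": 0, "ty": 0, "tz": 0, "claw": 8.5}
    - {"wx": 0, "wy": 0, "wz": 0.18, "tx": 0, "ty": 0, "tz": 0, "claw": 8.5}
    - {"wx": 0, "wy": 0, "wz": 0.18, "tx": 0, "ty": 0, "tz": 0, "claw": 8.5}

```text
time: 17.98
position: [0.5286, -0.0886, 0.1281]
eef_rot: [0.578, 0.816, -0.0, -0.001]
force: [-0.3, 0.2, -0.3]
grip_width: 0.085
grasp_force: 0.0
```

jog_arm:
  deltas:
    - {"wx": 0, "wy": 0, "wz": 0.18, "tx": 0, "ty": 0, "tz": 0, "claw": 8.5}
    - {"wx": 0, "wy": 0, "wz": 0.18, "tx": 0, "ty": 0, "tz": 0, "claw": 8.5}
    - {"wx": 0, "wy": 0, "wz": 0.13, "tx": 0, "ty": 0, "tz": 0, "claw": 8.5}
    - {"wx": 0, "wy": 0, "wz": 0, "tx": 0, "ty": 0, "tz": 0, "claw": 8.5}

```text
time: 18.48
position: [0.5286, -0.0888, 0.1281]
eef_rot: [0.757, 0.654, -0.0, -0.0]
force: [0.2, 0.1, -0.1]
grip_width: 0.0848
grasp_force: 0.0
```

```bash
python3 h.py -.005 -.07 .0175;python3 -c "
from loc import *
loc([(128,155),(268,117),(340,247),(187,293)],3.2,(220,180))"
```

```text
t 18.48 bed -0.0044 -0.1133 z 0.1281 yaw-bed 1.573 q [ 0.757  0.654 -0.    -0.   ] F [ 0.2  0.1 -0.1] w 0.085
tool cm tx,ty,tz [ 4.33 -0.05 11.06]
[[0.0591, -0.0224], [-0.076, -0.0219], [-0.0742, 0.1543], [0.0608, 0.1536]] centre [-0.0076  0.0659]
sides [np.float64(0.176), np.float64(0.176), np.float64(0.135), np.float64(0.135)] yaw deg [-0.5 -0.6 -0.2 -0.3]
```

jog_arm:
  deltas:
    - {"wx": 0, "wy": 0, "wz": 0, "tx": 4, "ty": 0, "tz": 0, "claw": 8.5}
    - {"wx": 0, "wy": 0, "wz": 0, "tx": 0, "ty": 0, "tz": 5, "claw": 8.5}
    - {"wx": 0, "wy": 0, "wz": 0, "tx": 0, "ty": 0, "tz": 5, "claw": 8.5}
    - {"wx": 0, "wy": 0, "wz": 0, "tx": 0, "ty": 0, "tz": 1, "claw": 8.5}
    - {"wx": 0, "wy": 0, "wz": 0, "tx": 1.5, "ty": 0, "tz": 0, "claw": 8.5}
    - {"wx": 0, "wy": 0, "wz": 0, "tx": 1.5, "ty": 0, "tz": 0, "claw": 8.5}
    - {"wx": 0, "wy": 0, "wz": 0, "tx": 0.3, "ty": 0, "tz": 0, "claw": 8.5}
    - {"wx": 0, "wy": 0, "wz": 0, "tx": 0.2, "ty": 0, "tz": 0, "claw": 8.5}

```text
time: 19.48
position: [0.5402, -0.0148, 0.0192]
eef_rot: [0.757, 0.654, 0.0, 0.001]
force: [-0.7, 0.3, -0.7]
grip_width: 0.0848
grasp_force: 0.0
```

jog_arm:
  deltas:
    - {"wx": 0, "wy": 0, "wz": 0, "tx": 0.1, "ty": 0, "tz": 0, "claw": 8.5}
    - {"wx": 0, "wy": 0, "wz": 0, "tx": 0.1, "ty": 0, "tz": 0, "claw": 8.5}

```text
time: 19.73
position: [0.5401, -0.0135, 0.0184]
eef_rot: [0.757, 0.653, 0.0, 0.0]
force: [-0.6, 0.7, -0.2]
grip_width: 0.0849
grasp_force: 0.0
```

```bash
python3 h.py -.005 -.0364 .0175
```

```text
t 19.73 bed -0.0042 -0.0371 z 0.0184 yaw-bed 1.571 q [0.757 0.653 0.    0.   ] F [-0.6  0.7 -0.2] w 0.085
tool cm tx,ty,tz [ 0.07 -0.08  0.09]
```

jog_arm:
  deltas:
    - {"wx": 0, "wy": 0, "wz": 0, "tx": 0.1, "ty": 0, "tz": 0, "claw": 8.5}
    - {"wx": 0, "wy": 0, "wz": 0, "tx": 0.1, "ty": 0, "tz": 0, "claw": 8.5}

```text
time: 19.98
position: [0.5401, -0.0126, 0.0183]
eef_rot: [0.757, 0.653, -0.001, 0.001]
force: [-2.9, -10.9, 1.3]
grip_width: 0.0852
grasp_force: 5.5
```

jog_arm:
  deltas:
    - {"wx": 0, "wy": 0, "wz": 0, "tx": 0.1, "ty": 0, "tz": 0, "claw": 8.5}
    - {"wx": 0, "wy": 0, "wz": 0, "tx": 0, "ty": 0, "tz": 0, "claw": 8.5}

```text
time: 20.23
position: [0.5402, -0.0126, 0.0183]
eef_rot: [0.758, 0.653, -0.002, 0.001]
force: [-3.0, -13.9, 1.2]
grip_width: 0.085
grasp_force: 6.7
```

```bash
python3 h.py -.005 -.0364 .0175
```

```text
t 20.23 bed -0.0042 -0.0362 z 0.0183 yaw-bed 1.57 q [ 0.758  0.653 -0.002  0.001] F [ -3.  -13.9   1.2] w 0.085
tool cm tx,ty,tz [-0.02 -0.08  0.08]
```

No gap at the stop: the force rose at the same place as before. Now the final press against the fence.

jog_arm:
  deltas:
    - {"wx": 0, "wy": 0, "wz": 0, "tx": -1.5, "ty": 0, "tz": 0, "claw": 8.5}
    - {"wx": 0, "wy": 0, "wz": 0, "tx": -2, "ty": 0, "tz": 0, "claw": 8.5}
    - {"wx": 0, "wy": 0, "wz": 0, "tx": 0, "ty": 0, "tz": -5, "claw": 8.5}
    - {"wx": 0, "wy": 0, "wz": 0, "tx": 0, "ty": 2.6, "tz": -5, "claw": 8.5}
    - {"wx": 0, "wy": 0, "wz": -0.18, "tx": 0, "ty": 0, "tz": 0, "claw": 8.5}
    - {"wx": 0, "wy": 0, "wz": -0.18, "tx": 0, "ty": 0, "tz": 0, "claw": 8.5}
    - {"wx": 0, "wy": 0, "wz": -0.18, "tx": 0, "ty": 0, "tz": 0, "claw": 8.5}
    - {"wx": 0, "wy": 0, "wz": -0.18, "tx": 0, "ty": 0, "tz": 0, "claw": 8.5}

```text
time: 21.22
position: [0.561, -0.0491, 0.1182]
eef_rot: [0.476, 0.879, 0.0, -0.0]
force: [0.8, -0.1, 0.4]
grip_width: 0.0848
grasp_force: 0.0
```

jog_arm:
  deltas:
    - {"wx": 0, "wy": 0, "wz": -0.18, "tx": 0, "ty": 0, "tz": 0, "claw": 8.5}
    - {"wx": 0, "wy": 0, "wz": -0.18, "tx": 0, "ty": 0, "tz": 0, "claw": 8.5}
    - {"wx": 0, "wy": 0, "wz": -0.18, "tx": 0, "ty": 0, "tz": 0, "claw": 8.5}
    - {"wx": 0, "wy": 0, "wz": -0.18, "tx": 0, "ty": 0, "tz": 0, "claw": 8.5}
    - {"wx": 0, "wy": 0, "wz": -0.13, "tx": 0, "ty": 0, "tz": 0, "claw": 8.5}
    - {"wx": 0, "wy": 0, "wz": 0, "tx": 0, "ty": 0, "tz": 0, "claw": 8.5}

```text
time: 21.98
position: [0.561, -0.0491, 0.1182]
eef_rot: [0.074, 0.997, 0.0, -0.0]
force: [-0.6, -0.1, -0.3]
grip_width: 0.0853
grasp_force: 0.0
```

```bash
python3 h.py .105 .065 .0175
```

```text
t 21.98 bed 0.0218 -0.0693 z 0.1182 yaw-bed 3.14 q [ 0.074  0.997  0.    -0.   ] F [-0.6 -0.1 -0.3] w 0.085
tool cm tx,ty,tz [-8.31 13.44 10.07]
```

jog_arm:
  deltas:
    - {"wx": 0, "wy": 0, "wz": 0, "tx": -2.8, "ty": 4.5, "tz": 0, "claw": 8.5}
    - {"wx": 0, "wy": 0, "wz": 0, "tx": -2.8, "ty": 4.5, "tz": 0, "claw": 8.5}
    - {"wx": 0, "wy": 0, "wz": 0, "tx": -2.7, "ty": 4.4, "tz": 0, "claw": 8.5}
    - {"wx": 0, "wy": 0, "wz": 0, "tx": 0, "ty": 0, "tz": 5, "claw": 8.5}
    - {"wx": 0, "wy": 0, "wz": 0, "tx": 0, "ty": 0, "tz": 4, "claw": 8.5}
    - {"wx": 0, "wy": 0, "wz": 0, "tx": 0, "ty": 0, "tz": 1, "claw": 8.5}
    - {"wx": 0, "wy": 0, "wz": 0, "tx": 1.4, "ty": 0, "tz": 0, "claw": 8.5}
    - {"wx": 0, "wy": 0, "wz": 0, "tx": 1.2, "ty": 0, "tz": 0, "claw": 8.5}

```text
time: 22.98
position: [0.6374, 0.0752, 0.0194]
eef_rot: [0.075, 0.997, 0.0, 0.001]
force: [0.3, -0.1, 0.6]
grip_width: 0.0848
grasp_force: 0.0
```

jog_arm:
  deltas:
    - {"wx": 0, "wy": 0, "wz": 0, "tx": 0.3, "ty": 0, "tz": 0, "claw": 8.5}
    - {"wx": 0, "wy": 0, "wz": 0, "tx": 0.1, "ty": 0, "tz": 0, "claw": 8.5}

```text
time: 23.22
position: [0.6336, 0.0759, 0.0192]
eef_rot: [0.074, 0.997, 0.0, 0.001]
force: [0.4, 0.1, 0.6]
grip_width: 0.0851
grasp_force: 0.0
```

jog_arm:
  deltas:
    - {"wx": 0, "wy": 0, "wz": 0, "tx": 0.1, "ty": 0, "tz": 0, "claw": 8.5}
    - {"wx": 0, "wy": 0, "wz": 0, "tx": 0.1, "ty": 0, "tz": 0, "claw": 8.5}

```text
time: 23.48
position: [0.6327, 0.0761, 0.0188]
eef_rot: [0.074, 0.997, -0.0, 0.001]
force: [6.1, -1.3, -0.9]
grip_width: 0.0852
grasp_force: 3.4
```

```bash
python3 h.py .071 .065 .0175
```

```text
t 23.48 bed 0.0743 0.0651 z 0.0188 yaw-bed 3.142 q [ 0.074  0.997 -0.     0.001] F [ 6.1 -1.3 -0.9] w 0.085
tool cm tx,ty,tz [ 0.33 -0.01  0.13]
```

jog_arm:
  deltas:
    - {"wx": 0, "wy": 0, "wz": 0, "tx": 0.1, "ty": 0, "tz": 0, "claw": 8.5}
    - {"wx": 0, "wy": 0, "wz": 0, "tx": 0.1, "ty": 0, "tz": 0, "claw": 8.5}

```text
time: 23.72
position: [0.6325, 0.0762, 0.0193]
eef_rot: [0.074, 0.997, -0.0, 0.003]
force: [12.6, -2.0, -1.5]
grip_width: 0.085
grasp_force: 6.6
```

jog_arm:
  deltas:
    - {"wx": 0, "wy": 0, "wz": 0, "tx": -1.5, "ty": 0, "tz": 0, "claw": 8.5}
    - {"wx": 0, "wy": 0, "wz": 0, "tx": -2, "ty": 0, "tz": 0, "claw": 8.5}
    - {"wx": 0, "wy": 0, "wz": 0, "tx": 0, "ty": 0, "tz": -5, "claw": 8.5}
    - {"wx": 0, "wy": 0, "wz": 0, "tx": 0, "ty": 0, "tz": -5, "claw": 8.5}
    - {"wx": 0, "wy": 0, "wz": 0, "tx": 0, "ty": -6, "tz": -1, "claw": 8.5}
    - {"wx": 0, "wy": 0, "wz": 0, "tx": 0, "ty": -6, "tz": -1, "claw": 8.5}
    - {"wx": 0, "wy": 0, "wz": 0, "tx": 0, "ty": -6, "tz": 0, "claw": 8.5}
    - {"wx": 0, "wy": 0, "wz": 0, "tx": 0, "ty": 0, "tz": 0, "claw": 8.5}

```text
time: 24.72
position: [0.6367, -0.1107, 0.1381]
eef_rot: [0.076, 0.997, -0.0, -0.0]
force: [-0.3, 0.4, -0.0]
grip_width: 0.085
grasp_force: 0.0
```

```bash
python3 h.py; python3 - <<'E'
from cell import env
import cv2,numpy as np
r=lambda i,f:cv2.resize(i,None,fx=f,fy=f,interpolation=cv2.INTER_CUBIC)
a=r(env.read_camera("scene")["img"][180:290,230:360],6)[:600]
cv2.imwrite("pics/d5.png",a[:600]);print(a.shape)
E
```

```text
t 24.73 bed 0.1057 -0.1191 z 0.1381 yaw-bed 3.136 q [ 0.076  0.997 -0.    -0.   ] F [-0.3  0.4 -0. ] w 0.085
(600, 780, 3)
```

View pics/d5.png

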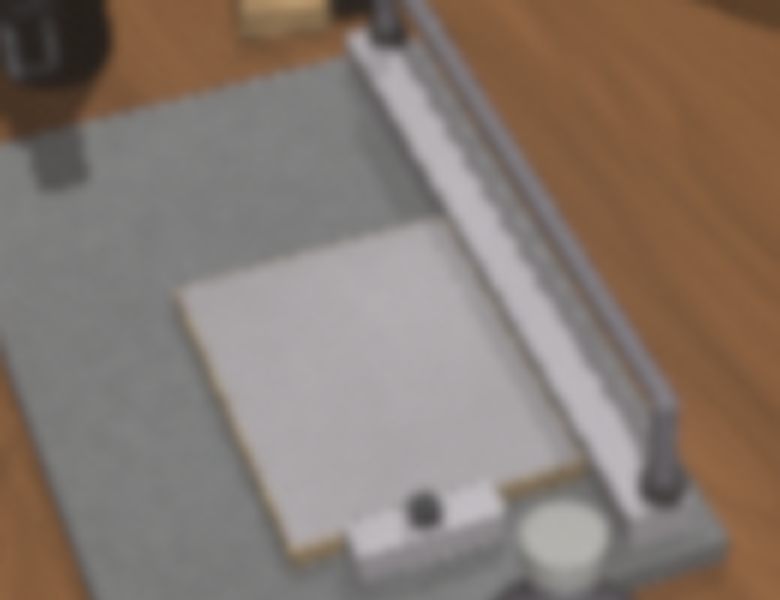

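The blank lies white face up. Its fence edge, from (445,220) to (582,463), is flush with the fence. Its +y edge, from (292,555) to (582,465), meets the stop at (345,540)–(500,488). The robot is clear, so I'll hand in.

```bash
python3 -c "
from cell import env
print(env.hand_in())"
```

```text
the job is handed in; nothing more can be done
None
```

I tipped the sign blank over and pushed it against the back fence and the side stop; it lies white face up and looks square and flush in the last picture. I handed it in at about 25 s with the arm clear and the solvent can, ink jar and squeegee untouched; the hand-in gave no verdict.

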